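# Put two swapped carving tools back in each other's cradles

### The arm

A 6-joint arm with a two-finger parallel gripper is mounted at the origin on the work surface. World frame = base frame: x ahead of the robot, y to its left, z up, the work surface at z = 0. Lengths are in m, angles in rad, forces in N, time in s.
With the tool pointing down it reaches from about 0.425 to 0.95 m from the base axis. Payload 14.7 kg.
Tool frame: the origin (TCP) lies midway between the tips of the shut fingers; the grasp point (between the pads) lies 19 mm behind it (pinch_z is the distance from the TCP to the grasp point, in m); z points along the fingers, y is the direction in which the jaws open and shut (so a half turn about z gives the same grasp; the last joint's range is limited). The gripper opens to 85 mm and grips with 20 to 120 N. Pads are 22 mm wide; open, the fingers measure 114 mm over their backs; the gripper's body (76 mm by 85 mm) begins 54 mm behind the grasp point. The pads swing forward as they close: fully open they stand 13 mm farther back than shut.
Start: joints at [1.088, 0.48, 1.596, -0, 1.065, -0.047], TCP at [0.274, 0.589, 0.231] pointing down, gripper open.
Joint ranges: [-2.75, 2.75], [-0.82, 2.05], [0.23, 2.67], [-1.56, 4.7], [0.09, 2.69], [-2.92, 2.92]. Speed limits (rad/s): [1.89, 1.89, 2.39, 3.01, 3.01, 3.01].

### API

Orientations are given as a rotation vector (axis times angle).
In Python, from bench import goto, movel, move_joints, gripper_to, dwell, solve_ik, camera, Unreachable, hand_in, read_t, read_q, read_qvel, read_effort, read_tcp_pos, read_orientation, read_contact_force, read_torque, read_finger_gap, pinch_z gives the robot as it stands. Calls block until the motion is done:
- goto(position, orientation): joint-space move of the TCP to a pose.
- movel(position, ori=None, vel=0.15, until_force=None): straight line of the TCP; ori=None keeps the orientation; vel is the mean speed in m/s. With until_force (N) it stops when the force on the tool has changed by that much, and returns True; else False.
- move_joints(angles): joint-space move.
- gripper_to(opening, newtons=None): finger opening in m; newtons is the grip in N (None keeps the last); returns when the fingers have stopped.
- dwell(seconds).
- solve_ik(position, orientation): joint angles nearest the present ones, or None.
- camera(name): name is "scene" or "top" or "wrist"; returns a dict with "pixels" (480x640x3 uint8, red, green, blue), "range_z" (480x640 float32, m along the optical axis (not along the pixel's ray), 0 where there is no reading), "fx", "fy", "cx", "cy" (pixels), "k1" (the pictures are not rectified: a ray, as slopes to the right and down, at radius r is drawn at 1 + k1 r^2 times it, then the intrinsics apply), "eye" and "rotation" of the camera in the world; the wrist camera has in their place "hand_eye" (4x4, takes a point from camera to tool coordinates, whose origin is the TCP and whose axes are the flange's). Camera axes: x right, y down, z forward; pixel columns grow to the right and rows downward; lengths in m; the calibration is good to about 2 mm. A picture is of the moment at which its call begins: read the wrist's pose just before it.
A pose or a line that the arm cannot do raises Unreachable and nothing moves.
- hand_in(): hands the job in, once; it reports no verdict.
Readings, each from a call of its own:
- read_t(): time.
- read_q(): joint angles.
- read_qvel(): joint speeds.
- read_effort(): joint torques, N m.
- read_tcp_pos(): TCP position.
- read_orientation(): TCP orientation.
- read_contact_force(): force on the tool from outside, world axes, zero at the start.
- read_torque(): the same for the moment, N m.
- read_finger_gap(): finger opening in m.
Only numpy, scipy, OpenCV 4.12 (cv2) and the standard library are available. Lean on these libraries where they do the work, as an engineer would, in place of code of your own. Each camera call takes 0.05 s, during which the arm holds its last target.

### The job

In the carver's tool rack the red-ringed gouge and the blue-ringed chisel have been put away in each other's cradles: swap them, so that each lies in the cradle marked with its own colour plug, seated in both notches and lined up with its neighbours, handle at the same end as theirs. There is no spare cradle, so one of them may lie on a free patch of the bench meanwhile; lay the tools down, never drop them. Leave the other two tools, the standing mallet and the sharpening stone where they are.

Things in the scene. Friction and masses are not known exactly. Their poses are not given: they have to be found in the camera images.
- rack: Fixed wooden tool rack on the bench. Origin on the bench surface, below the middle of the cradles; x runs along the racked tools from handle to blade, y across them. Base board 10 mm thick: x -145 to +170, y -144 to +144 mm. Side cheeks at y +-132 to +-144 mm, x +-115 mm, 44 mm high. Four cradles at y -90, -30, +30, +90 mm. Between the rails there is only the base board.
- rack_front (a point): Middle of the rack's front rail, which carries the handles: it runs across the rack at rack x -84 to -66 mm. Notches 39 mm wide, floors 38 mm above the bench, rounded teeth between them up to 53 mm.
- rack_back (a point): Middle of the rack's back rail, which carries the blades: it runs across the rack at rack x +66 to +82 mm. Notches 31 mm wide, floors 47 mm above the bench, rounded teeth between them up to 66 mm.
- red_tool_grip (a point): red-ringed carving tool: gouge, hollow blade 18 mm wide, light brown handle; loose, about 140 g. Point on its axis at the balance point, where to grip; x points to the cutting edge. Eight-sided handle 27 mm across flats (flats up, down, sideways) from 116 mm behind to 16 mm ahead of it, painted ring 74-90 mm behind. Laid on the bench it rests level, this point 13.5 mm up. Starts in the blue cradle.
- blue_tool_grip (a point): blue-ringed carving tool: flat chisel, blade 16 mm wide, pale handle; loose, about 140 g. Point on its axis at the balance point, where to grip; x points to the cutting edge. Eight-sided handle 27 mm across flats (flats up, down, sideways) from 116 mm behind to 16 mm ahead of it, painted ring 74-90 mm behind. Laid on the bench it rests level, this point 13.5 mm up. Starts in the red cradle.
- green_tool_grip (a point): green-ringed carving tool: V-tool, blade 13 mm wide, dark brown handle; loose, about 140 g. Point on its axis at the balance point, where to grip; x points to the cutting edge. Eight-sided handle 27 mm across flats (flats up, down, sideways) from 116 mm behind to 16 mm ahead of it, painted ring 74-90 mm behind. Laid on the bench it rests level, this point 13.5 mm up. Bystander in its own cradle.
- yellow_tool_grip (a point): yellow-ringed carving tool: skew chisel, blade 15 mm wide, pale handle; loose, about 140 g. Point on its axis at the balance point, where to grip; x points to the cutting edge. Eight-sided handle 27 mm across flats (flats up, down, sideways) from 116 mm behind to 16 mm ahead of it, painted ring 74-90 mm behind. Laid on the bench it rests level, this point 13.5 mm up. Bystander in its own cradle.
- red_tool_edge (a point): Middle of the red-ringed tool's cutting edge, 134 mm ahead of its grip point. From the handle forward: brass ferrule 20 mm thick, 14 to 28 mm ahead of the grip point; steel shank 9 mm thick to 60 mm; then the blade.
- blue_tool_edge (a point): Middle of the blue-ringed tool's cutting edge, 134 mm ahead of its grip point. From the handle forward: brass ferrule 20 mm thick, 14 to 28 mm ahead of the grip point; steel shank 9 mm thick to 60 mm; then the blade.
- red_place (a point): The place of the red-ringed tool in the rack: where its grip point comes to rest when it lies in its own cradle, 52 mm above the bench; axes as the rack's. The cradle is marked by a red painted plug, 23 mm across, in the base board 155 mm further along x, just beyond the blade's edge.
- blue_place (a point): The place of the blue-ringed tool in the rack: where its grip point comes to rest when it lies in its own cradle, 52 mm above the bench; axes as the rack's. The cradle is marked by a blue painted plug, 23 mm across, in the base board 155 mm further along x, just beyond the blade's edge.
- green_place (a point): The place of the green-ringed tool in the rack: where its grip point comes to rest when it lies in its own cradle, 52 mm above the bench; axes as the rack's. The cradle is marked by a green painted plug, 23 mm across, in the base board 155 mm further along x, just beyond the blade's edge.
- yellow_place (a point): The place of the yellow-ringed tool in the rack: where its grip point comes to rest when it lies in its own cradle, 52 mm above the bench; axes as the rack's. The cradle is marked by a yellow painted plug, 23 mm across, in the base board 155 mm further along x, just beyond the blade's edge.
- red_tool: The red-ringed tool's body; same point and axes as its grip point.
- blue_tool: The blue-ringed tool's body; same point and axes as its grip point.
- mallet_head (a point): Round turned wooden mallet standing on its head on the bench, handle up: bystander, loose, 0.5 kg. This point is on its upright axis, 50 mm above the bench. Head 85 mm across at the foot, narrowing to 56 mm at 114 mm up; handle 29 mm thick, its end 215 mm above the bench.
- stone: Grey sharpening stone on a dark wooden block lying on the bench: bystander, loose, 0.9 kg. 205 mm long along its x, 72 mm wide along its y, 32 mm high. Origin: centre of its underside.
Not all that is in view belongs to the job. Leave any pink look-alike of the blue_tool alone.

How it is judged:
By the outcome, as a careful person would: the job done as asked, in the order asked, and still so for the second after the job is handed in, with the robot touching nothing.
It also fails if it takes over 72 s, if anything falls off the work surface, if the arm or the gripper's body presses on something with over 40 N, if the wrist force passes 120 N, or if a joint passes its speed limit or range.

## Working session

There is one attempt and no reset: what is moved stays moved. The work goes in short steps, each a Python script; the robot and the scene stay as the last script left them, time stands still between calls to the robot, and variables do not carry over. Pictures are saved under pics/ and viewed, and the job is handed in when it is done.

```bash
ls; mkdir -p pics; python3 - <<'E'
from bench import *
import cv2,pickle,numpy as np
for n in ["scene","top"]:
    c=camera(n); pickle.dump(c,open(n+'.pkl','wb'))
    cv2.imwrite(f'pics/{n}0.png',c['pixels'][:,:,::-1]); print(n,c['fx'],c['fy'],c['cx'],c['cy'],c['k1'],c['eye'],c['rotation'])
print(read_t(),pinch_z,read_orientation(),read_finger_gap())
E
```

```text
pics
scene 612.9311039597525 612.9311039597525 318.13812700752254 234.33496357109246 0.022354006473361783 [ 0.87764367 -0.4682897   1.06657078] [-2.46875022 -0.80846643  0.24548556]
top 481.76739336307634 481.76739336307634 315.35201750386165 233.8539889947973 -0.07308078082557941 [0.38288759 0.05070709 1.19300995] [-2.20365135  2.1670637  -0.12385913]
0.1 0.0187 [-6.79108919e-01 -3.06698252e+00  1.68646419e-03] 0.08524830585047168
```

View pics/scene0.png

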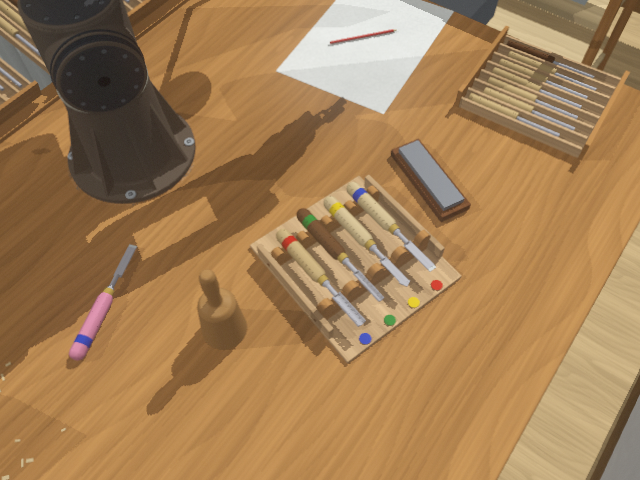

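View pics/top0.png

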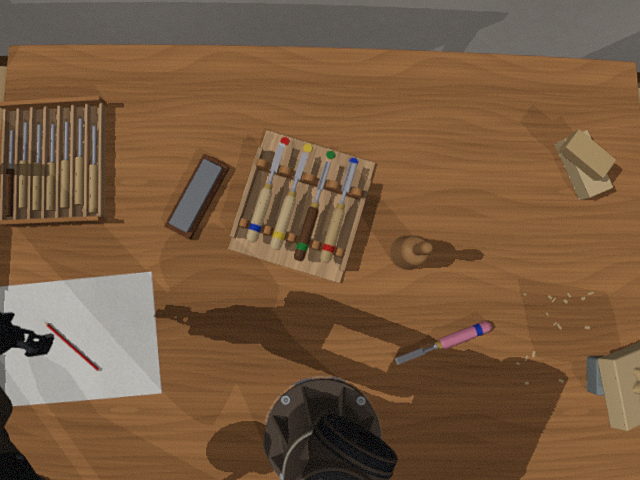

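The scene picture shows the rack, with plugs at blue (365,339), green (390,320), yellow (413,302) and red (436,286). The red tool lies on the blue plug's row and the blue tool on the red plug's row. In the top view the plugs are at (285,141), (308,148), (331,155) and (354,161). I'll localise them next.

```bash
cat > h.py <<'E'
import numpy as np,cv2,pickle
from scipy.spatial.transform import Rotation as R
def K(c): return np.array([[c['fx'],0,c['cx']],[0,c['fy'],c['cy']],[0,0,1.]])
def dirs(c,uv):
    uv=np.atleast_2d(uv).astype(float)
    d=(uv-[c['cx'],c['cy']])/[c['fx'],c['fy']]; x=d.copy()
    for _ in range(20): x=d/(1+c['k1']*(x**2).sum(1,keepdims=True))
    return np.c_[x,np.ones(len(x))]
def pose(c):
    r=np.array(c['rotation']); 
    return (R.from_rotvec(r).as_matrix() if r.shape==(3,) else r), np.array(c['eye'])
def onplane(c,uv,z):
    M,e=pose(c); d=dirs(c,uv)@M.T
    return e+d*((z-e[2])/d[:,2])[:,None]
def bydepth(c,uv):
    M,e=pose(c); uv=np.atleast_2d(uv); z=c['range_z'][uv[:,1].astype(int),uv[:,0].astype(int)]
    return e+(dirs(c,uv)*z[:,None])@M.T
def project(c,P):
    M,e=pose(c); q=(np.atleast_2d(P)-e)@M; x=q[:,:2]/q[:,2:]
    x=x*(1+c['k1']*(x**2).sum(1,keepdims=True)); return x*[c['fx'],c['fy']]+[c['cx'],c['cy']]
def blobs(c,box,amin=12):
    h=cv2.cvtColor(c['pixels'],cv2.COLOR_RGB2HSV); x0,y0,x1,y1=box; out=[]
    for n,lo,hi in [('red',0,6),('red',172,180),('yellow',25,33),('green',45,80),('blue',108,128)]:
        m=cv2.inRange(h,(lo,130,60),(hi,255,255)); k=np.zeros_like(m); k[y0:y1,x0:x1]=m[y0:y1,x0:x1]
        N,_,s,ce=cv2.connectedComponentsWithStats(k)
        for i in range(1,N):
            if s[i,4]>=amin: out.append((n,ce[i],s[i,4]))
    return out
E
python3 - <<'E'
from h import *
for n,box in [('scene',(250,170,465,365)),('top',(225,125,380,285))]:
    c=pickle.load(open(n+'.pkl','rb'))
    for b in blobs(c,box): print(n,b[0],b[1].round(1),b[2],'z.01',onplane(c,b[1],.01)[0].round(4),'z.065',onplane(c,b[1],.0645)[0].round(4),'d',bydepth(c,b[1])[0].round(3))
    o=c['pixels'][box[1]:box[3],box[0]:box[2],::-1]; cv2.imwrite(f'pics/{n}1.png',cv2.resize(o,None,fx=3.5 if n=='top' else 3,fy=3.5 if n=='top' else 3,interpolation=cv2.INTER_CUBIC))
E
```

```text
scene red [288.1 240.9] 93 z.01 [0.434  0.0156 0.01  ] z.065 [ 0.4569 -0.0093  0.0645] d [ 0.456 -0.009  0.063]
scene red [436.1 284.7] 88 z.01 [0.7266 0.1058 0.01  ] z.065 [0.7344 0.0762 0.0645] d [0.727 0.106 0.01 ]
scene yellow [335.6 207. ] 83 z.01 [0.4633 0.1403 0.01  ] z.065 [0.4846 0.1089 0.0645] d [0.486 0.107 0.068]
scene yellow [413.2 301.7] 90 z.01 [0.7101 0.0486 0.01  ] z.065 [0.7187 0.0219 0.0645] d [0.71  0.048 0.011]
scene green [308.2 219.9] 82 z.01 [0.4363 0.0805 0.01  ] z.065 [0.4591 0.0522 0.0645] d [0.459 0.052 0.064]
scene green [388.  320.1] 24 z.01 [ 0.6921 -0.0117  0.01  ] z.065 [ 0.7017 -0.0352  0.0645] d [ 0.692 -0.012  0.01 ]
scene blue [358.9 192.1] 55 z.01 [0.4809 0.201  0.01  ] z.065 [0.5014 0.1665 0.0645] d [0.501 0.166 0.065]
scene blue [364.8 338.2] 90 z.01 [ 0.6774 -0.0673  0.01  ] z.065 [ 0.6877 -0.088   0.0645] d [ 0.678 -0.068  0.013]
top red [284.8 140.4] 49 z.01 [0.7256 0.1057 0.01  ] z.065 [0.7098 0.1031 0.0645] d [0.724 0.105 0.014]
top red [328.  247.5] 67 z.01 [ 0.4577 -0.0066  0.01  ] z.065 [ 0.4543 -0.0039  0.0645] d [ 0.454 -0.004  0.063]
top green [330.2 154.4] 46 z.01 [ 0.6919 -0.0092  0.01  ] z.065 [ 0.6777 -0.0064  0.0645] d [ 0.692 -0.009  0.011]
top green [301.6 246. ] 68 z.01 [0.4603 0.0584 0.01  ] z.065 [0.4567 0.058  0.0645] d [0.457 0.058 0.067]
top blue [353.4 160. ] 32 z.01 [ 0.6788 -0.0677  0.01  ] z.065 [ 0.6652 -0.0622  0.0645] d [ 0.678 -0.067  0.013]
top blue [255.  227.2] 65 z.01 [0.5048 0.1742 0.01  ] z.065 [0.4992 0.1685 0.0645] d [0.499 0.169 0.063]
```

```bash
cat >> h.py <<'E'
X=np.array([.9635,-.2675,0]);X/=np.linalg.norm(X);Y=np.array([-X[1],X[0],0])
def ori(x=X):  # tool x = -rack x, z down
    x=np.array(x)/np.linalg.norm(x); z=np.array([0,0,-1.]); 
    return R.from_matrix(np.c_[-x,np.cross(z,-x),z]).as_rotvec()
def wcam(name):
    import bench
    p=np.array(bench.read_tcp_pos());o=R.from_rotvec(bench.read_orientation()).as_matrix()
    c=dict(bench.camera('wrist')); H=np.array(c['hand_eye']); c['eye']=o@H[:3,3]+p; c['rotation']=o@H[:3,:3]
    pickle.dump(c,open(name+'.pkl','wb')); cv2.imwrite(f'pics/{name}.png',c['pixels'][:,:,::-1]); return c
E
python3 - <<'E'
from h import *; from bench import *
goto([.53,.06,.33],ori())
c=wcam('w0'); print(c['eye'],c['rotation'].round(2),c['hand_eye'].round(3),read_t(),c['fx'])
for b in blobs(c,(0,0,640,480),60): print(b[0],b[1].round(1),b[2],'z.01',onplane(c,b[1],.01)[0].round(4),'z.065',onplane(c,b[1],.0655)[0].round(4),'d',bydepth(c,b[1])[0].round(4))
E
```

```text
[0.45223388 0.08250503 0.47321212] [[ 0.27  0.92  0.3 ]
 [ 0.96 -0.25 -0.08]
 [-0.    0.31 -0.95]] [[ 0.001 -0.95  -0.312  0.081]
 [ 1.     0.001  0.     0.   ]
 [ 0.    -0.312  0.95  -0.143]
 [ 0.     0.     0.     1.   ]] 2.2833 353.1535054208105
red [246.8 149.3] 351 z.01 [ 0.4549 -0.0145  0.01  ] z.065 [ 0.4545 -0.0029  0.0655] d [ 0.4545 -0.0025  0.067 ]
red [382.1 309.8] 89 z.01 [0.7261 0.1031 0.01  ] z.065 [0.6932 0.1006 0.0655] d [0.7233 0.1029 0.0146]
yellow [352.9 145.3] 317 z.01 [0.4862 0.1172 0.01  ] z.065 [0.4821 0.1131 0.0655] d [0.482  0.1129 0.0674]
yellow [343.1 310.3] 90 z.01 [0.7114 0.0472 0.01  ] z.065 [0.6804 0.0514 0.0655] d [0.7099 0.0474 0.0127]
green [299.3 135.8] 345 z.01 [0.4569 0.0548 0.01  ] z.065 [0.4563 0.0581 0.0655] d [0.4563 0.0582 0.0663]
green [302.8 309.2] 108 z.01 [ 0.6938 -0.0095  0.01  ] z.065 [0.6648 0.0015 0.0655] d [ 0.6926 -0.0091  0.0123]
blue [403.5 146.8] 327 z.01 [0.5049 0.1791 0.01  ] z.065 [0.4986 0.1675 0.0655] d [0.4985 0.1673 0.0667]
```

View pics/w0.png

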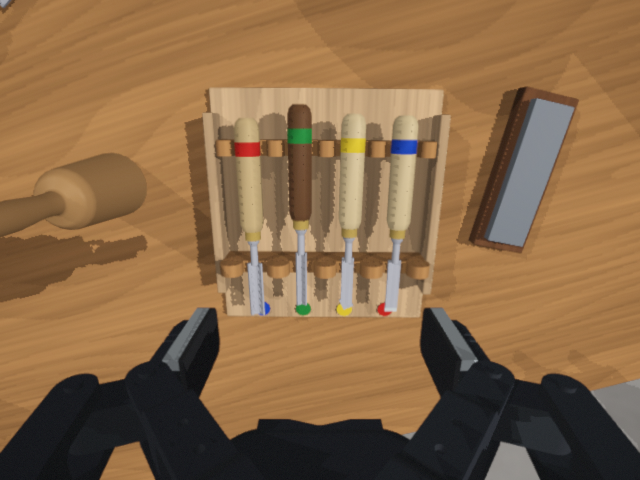

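The wrist view shows the rings at red (247,149), green (299,136), yellow (353,145) and blue (404,147). Blade tips are near (259,314), (302,310), (346,309) and (391,311).

```bash
python3 - <<'E'
from h import *
c=pickle.load(open('w0.pkl','rb'))
o=c['pixels'][85:325,195:455,::-1]; cv2.imwrite('pics/w0c.png',cv2.resize(o,None,fx=2.5,fy=2.5,interpolation=cv2.INTER_CUBIC))
O=np.array([.5527,.0606,0])
rf=lambda P:np.round([(P-O)@X*1e3,(P-O)@Y*1e3,P[2]*1e3],1)
for b in blobs(c,(0,0,640,480),60):
    z=.01 if b[1][1]>250 else .0655
    print(b[0],rf(onplane(c,b[1],z)[0]))
# ferrule/handle junction and ring via depth-based segmentation: axis per tool
d=c['range_z']; v,u=np.mgrid[0:480,0:640]; P=bydepth(c,np.c_[u.ravel(),v.ravel()]); q=np.c_[(P-O)@X,(P-O)@Y,P[:,2]]
for y0 in(-.09,-.03,.03,.09):
  for xa in (-.12,-.1,-.05,-.03,-.01):
    s=q[(abs(q[:,0]-xa)<.006)&(abs(q[:,1]-y0)<.022)&(q[:,2]>.045)&(q[:,2]<.08)]
    if len(s):print(y0,xa,len(s),'ymid',(s[:,1].min()+s[:,1].max())/2*1e3,'med',np.median(s[:,1])*1e3,'ztop',np.percentile(s[:,2],90)*1e3)
  s=q[(abs(q[:,1]-y0)<.01)&(q[:,2]>.053)&(q[:,2]<.08)]; print('rear x',np.percentile(s[:,0],1))
E
```

```text
red [-77.6 -87.4  65.5]
red [155.7  87.3  10. ]
yellow [-82.   31.7  65.5]
yellow [156.5  29.6  10. ]
green [-92.2 -28.2  65.5]
green [154.7 -29.8  10. ]
blue [-80.7  88.6  65.5]
-0.09 -0.1 296 ymid -89.70273725397001 med -87.15312685748452 ztop 66.44639852004164
-0.09 -0.05 262 ymid -89.22715560335138 med -87.08768868415177 ztop 66.89834892956809
-0.09 -0.03 243 ymid -89.048568461847 med -86.5866582962699 ztop 66.85013919661746
-0.09 -0.01 237 ymid -88.90406384246863 med -86.79111658110574 ztop 66.77001086067669
rear x -0.10908330623390544
-0.03 -0.12 244 ymid -28.626574119105108 med -28.185609299543398 ztop 66.0389041943931
-0.03 -0.1 295 ymid -28.84637116008249 med -28.36697832815303 ztop 66.95894279452472
-0.03 -0.05 252 ymid -28.988571254501117 med -28.06315833585455 ztop 66.78718665647202
-0.03 -0.03 233 ymid -28.70459042830954 med -28.2439241142352 ztop 66.87403199151973
-0.03 -0.01 226 ymid -29.02301855097473 med -28.538853987034845 ztop 66.77843913011544
rear x -0.12372334269248518
0.03 -0.12 45 ymid 32.26498585548036 med 31.22071415146555 ztop 62.46399043818579
0.03 -0.1 292 ymid 32.209160148758734 med 31.207245932013986 ztop 66.8206513690106
0.03 -0.05 257 ymid 31.77264030728043 med 31.308587169373105 ztop 66.82832814345754
0.03 -0.03 231 ymid 31.46942834546344 med 30.80418586541062 ztop 66.68763221255291
0.03 -0.01 227 ymid 31.08094246670086 med 30.27638672383948 ztop 66.85621996387306
rear x -0.11542060952523228
0.09 -0.1 279 ymid 90.92087755433282 med 88.50590576561953 ztop 66.65538727113193
0.09 -0.05 254 ymid 91.54056847344246 med 88.6255827338972 ztop 66.60578915392432
0.09 -0.03 249 ymid 91.24147289350186 med 89.12811912707805 ztop 66.95239540672029
0.09 -0.01 240 ymid 91.0714767571018 med 88.28214740216309 ztop 66.8249556057228
rear x -0.11268747739849415
```

View pics/w0c.png

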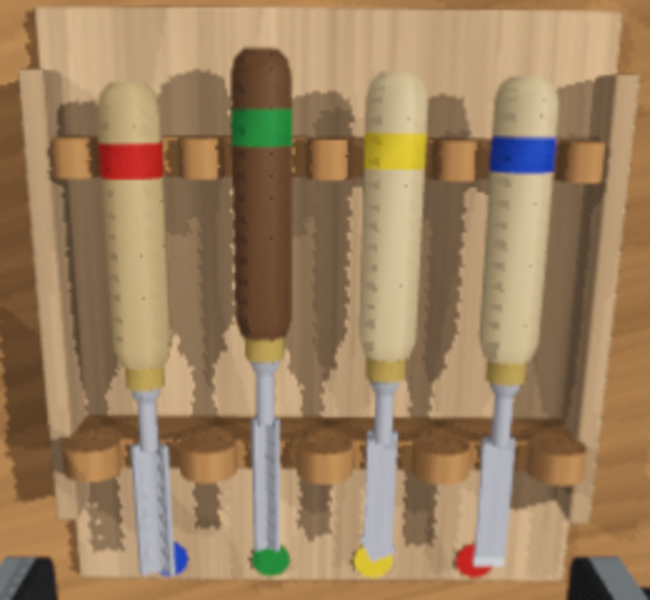

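```bash
cat >> h.py <<'E'
O=np.array([.5527,.0606,0])
def rk(x,y,z): return O+X*x+Y*y+np.array([0,0,z])
E
python3 - <<'E'
from h import *; from bench import *
c=pickle.load(open('top.pkl','rb'))
v,u=np.mgrid[0:480,0:640]; P=bydepth(c,np.c_[u.ravel(),v.ravel()])
S=np.array([.66,-.30,0]); e=P-S; m=(abs(e@X)<.2)&(abs(e@Y)<.11)
print('bench patch z',P[m][:,2].min(),P[m][:,2].max(),m.sum(), project(c,S))
m=(P[:,0]>.3)&(P[:,0]<.6)&(P[:,1]<-.12)&(P[:,1]>-.3)&(P[:,2]>.03); print('mallet',P[m].min(0),P[m].max(0))
for p in [rk(.004,-.089,.042),rk(.004,-.089,.30),S+[0,0,.3],S+[0,0,.0045],rk(0,.09,.042),rk(0,.09,.3)]: print(p.round(3),solve_ik(p,ori()))
E
```

```text
bench patch z -0.009353552183109848 0.11254939590759716 12779 [[443.72061952 170.46196354]]
mallet [ 0.41188333 -0.23403453  0.03009368] [ 0.48982504 -0.16229833  0.21888481]
[ 0.533 -0.026  0.042] [-1.06025951e-01  5.92488892e-01  2.01309221e+00 -4.44089210e-16
  5.36011547e-01 -1.40600926e+00]
[ 0.533 -0.026  0.3  ] [-1.06025951e-01  2.48805120e-01  1.77619722e+00 -4.44089210e-16
  1.11659031e+00 -1.40600926e+00]
[ 0.66 -0.3   0.3 ] [-0.46843377  0.54004816  1.31935683  0.          1.28218767 -1.76841707]
[ 0.66  -0.3    0.004] [-0.46843377  0.82998941  1.54909725  0.          0.76250599 -1.76841707]
[0.577 0.147 0.042] [ 1.99151397e-01  6.48281528e-01  1.86785364e+00 -8.88178420e-16
  6.25457485e-01 -1.10083191e+00]
[0.577 0.147 0.3  ] [ 1.99151397e-01  3.41633280e-01  1.64201794e+00 -4.44089210e-16
  1.15794143e+00 -1.10083191e+00]
```

```bash
python3 - <<'E'
from h import *; from bench import *
gripper_to(.042)
print(read_finger_gap())
goto(rk(.0044,-.0885,.12),ori())
print(movel(rk(.0044,-.0885,.042),vel=.1,until_force=8), read_tcp_pos(),read_contact_force())
gripper_to(.02,40); print(read_finger_gap(),read_tcp_pos(),read_contact_force(),read_t())
movel(rk(.0044,-.0885,.075),vel=.08); print(read_finger_gap(),read_contact_force(),read_torque())
c=camera('scene');cv2.imwrite('pics/s2.png',cv2.resize(c['pixels'][130:390,220:500,::-1],None,fx=2.5,fy=2.5))
E
```

```text
0.04181127313315784
False [ 0.53366891 -0.02584937  0.04248758] [0.02421936 0.04197577 0.46644689]
0.026112289857891446 [ 0.53375122 -0.02586821  0.04278753] [-1.64437842  0.40105339  5.05058805] 4.9
0.0258731802218572 [ 1.429367    0.21411503 -2.51731379] [-0.0368453   0.00682082 -0.02175936]
```

View pics/s2.png

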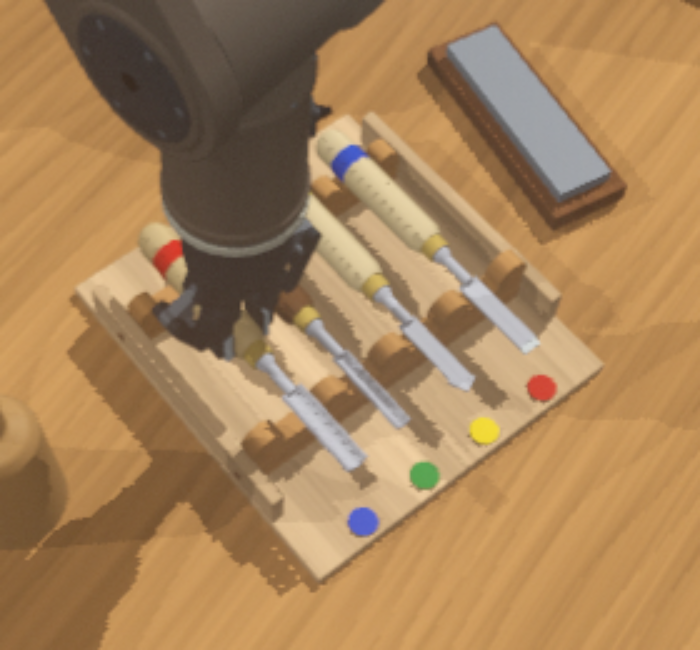

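The red tool is gripped and level (handle with red ring at (165,250), blade out to (350,460)). I'll carry it high to the bench patch.

```bash
python3 - <<'E'
from h import *; from bench import *
S=np.array([.70,-.31,0])
movel(rk(.0044,-.0885,.29),vel=.2)
goto(S+[0,0,.29],ori()); goto(S+[0,0,.06],ori()); 
c=wcam('w1')
dwell(.2); print(read_contact_force(),read_finger_gap())
print(movel(S+[0,0,.0125],vel=.08,until_force=8),read_tcp_pos())
print(movel(S+[0,0,.0025],vel=.02,until_force=3),read_tcp_pos(),read_contact_force(),read_t())
E
```

```text
[-0.15967802 -0.64476223 -1.03217221] 0.02635528795129266
False [ 0.70013013 -0.31009422  0.01247576]
True [ 0.70017328 -0.31009036  0.00432272] [-1.315465    0.31452337  7.86665672] 10.35
```

View pics/w1.png

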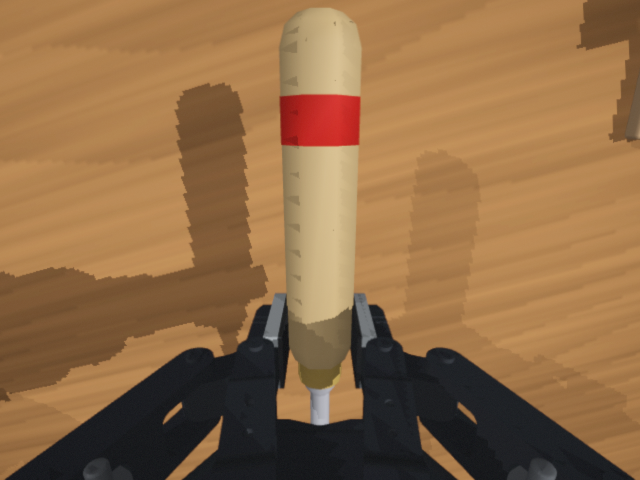

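The tool is held straight and has touched down, with the ring at (320,120) in the wrist view. Releasing it, then on to the blue tool.

```bash
python3 - <<'E'
from h import *; from bench import *
S=np.array([.70,-.31,0])
c=pickle.load(open('w1.pkl','rb'))
p=S+[0,0,.06]
for b in blobs(c,(200,0,450,300),300):
    w=onplane(c,b[1],.06+.0092+.0135)[0]-p; print('ring in hand x,y mm',w@X*1e3,w@Y*1e3)
gripper_to(.05); movel(S+[0,0,.15],vel=.2)
c=wcam('w2')
for b in blobs(c,(0,0,640,480),200):
    w=onplane(c,b[1],.027)[0]; print(b[0],w,'rel',(w-S)@X*1e3,(w-S)@Y*1e3)
goto(S+[0,0,.29],ori()); gripper_to(.042)
goto(rk(.0005,.0895,.25),ori()); goto(rk(.0005,.0895,.11),ori())
c=wcam('w3')
for b in blobs(c,(0,0,640,480),200):
    w=onplane(c,b[1],.0655)[0]; print(b[0],b[1],'rack',(w-O)@X*1e3,(w-O)@Y*1e3)
print(read_t())
E
```

```text
ring in hand x,y mm -81.42441230047814 0.5147502673969739
red [ 0.62061091 -0.28790258  0.027     ] rel -82.40703932803002 0.05428498797955747
blue [ 0.67164339 -0.07846714  0.027     ] rel -89.26160662341654 215.50853073249
yellow [212.51567944 120.55691057] rack -82.0929408138782 35.278060004768314
green [ 99.28071093 101.53946681] rack -92.02029755935216 -22.017594640759523
blue [322.43969849 123.02324121] rack -80.70510877394767 91.22951877328379
14.9083
```

View pics/w2.png

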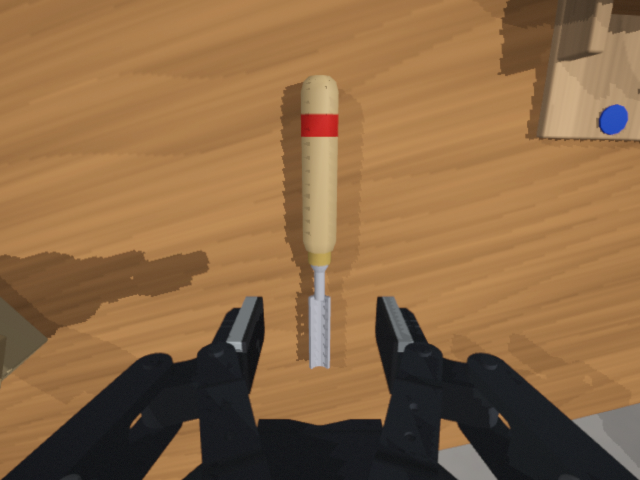

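View pics/w3.png

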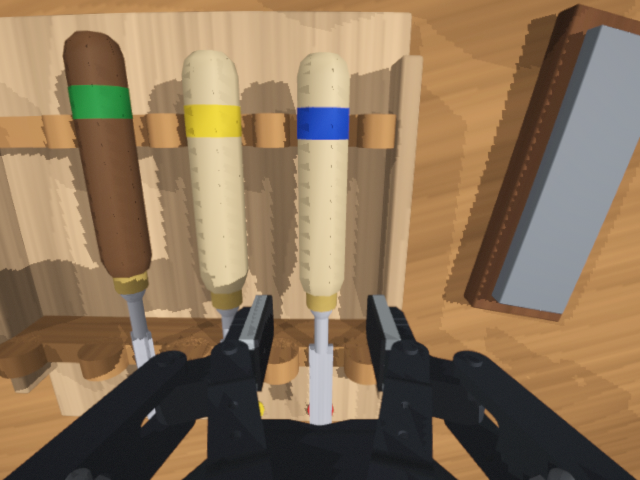

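The red tool lies clear on the bench at (320,220). The blue tool is centred between the jaws, with its ring at (323,123). Now I'll move blue into the blue cradle.

```bash
python3 - <<'E'
from h import *; from bench import *
g=.0013
print(movel(rk(g,.0905,.042),vel=.1,until_force=8), read_contact_force())
gripper_to(.02,40); print(read_finger_gap(),read_tcp_pos(),read_contact_force(),read_t())
movel(rk(g,.0905,.15),vel=.12)
# carry over neighbours, to blue cradle
movel(rk(0,-.09,.15),vel=.15)
c=wcam('w4')
for b in blobs(c,(200,0,450,300),300):
    w=onplane(c,b[1],.15+.0092+.0135)[0]-rk(0,-.09,.15); print(b[0],'in hand',w@X*1e3,w@Y*1e3)
c=camera('scene');cv2.imwrite('pics/s4.png',cv2.resize(c['pixels'][100:390,220:500,::-1],None,fx=2,fy=2))
print(read_finger_gap(),read_t(),read_contact_force())
E
```

```text
False [ 0.52034936 -0.22382854  0.91342226]
0.026092595324313385 [0.57868031 0.14755881 0.04289547] [-1.34474426 -0.97975996  7.69193895] 16.0167
green in hand -86.7750107261056 31.365488557151128
blue in hand -82.41660710918256 1.1372084321781446
0.025861792483205207 18.5167 [-0.56695397  0.71821151 -2.25571849]
```

View pics/w4.png

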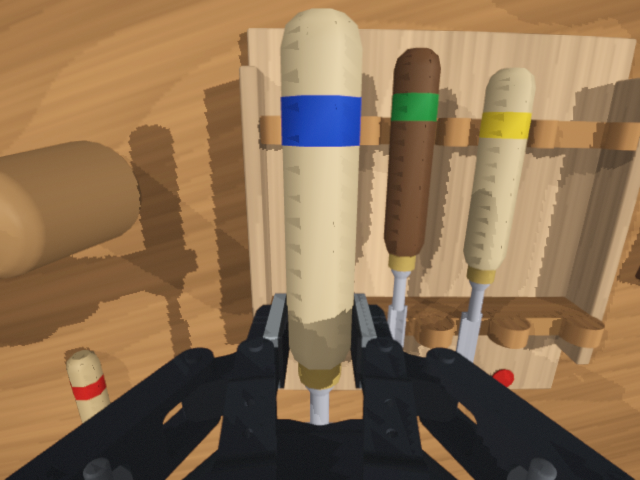

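View pics/s4.png

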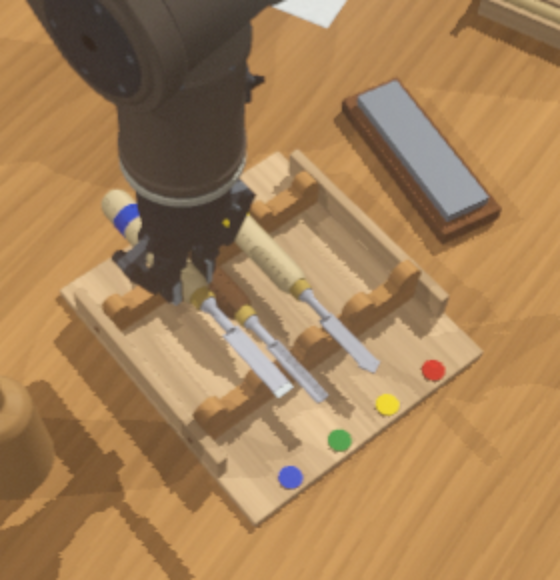

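```bash
python3 - <<'E'
from h import *; from bench import *
print(movel(rk(0,-.09,.055),vel=.1,until_force=8),read_tcp_pos(),read_contact_force())
print(movel(rk(0,-.09,.041),vel=.02,until_force=3),read_tcp_pos(),read_contact_force(),read_torque())
gripper_to(.042); print(read_finger_gap(),read_t())
movel(rk(0,-.09,.13),vel=.12)
c=wcam('w5')
for b in blobs(c,(0,0,640,480),200):
    w=onplane(c,b[1],.0655)[0]; print(b[0],b[1],'rack',(w-O)@X*1e3,(w-O)@Y*1e3)
E
```

```text
False [ 0.52902238 -0.02615685  0.05547283] [ 0.26672339 -0.58702997 -0.68989642]
True [ 0.5285313  -0.02610529  0.04287597] [-0.88339212  0.26608109  7.16172646] [-0.02333373  0.09026516 -0.05135794]
0.042183483171114394 20.5083
red [ 77.44536082 406.25979381] rack 118.13362314400257 -272.37194318010637
yellow [524.13997214 125.80153203] rack -82.31771821530482 26.356098986093286
green [424.44059742 105.69721656] rack -92.27660709043276 -31.69589946726863
blue [320.17923077 123.53692308] rack -82.52181711694145 -89.42520465620485
```

View pics/w5.png

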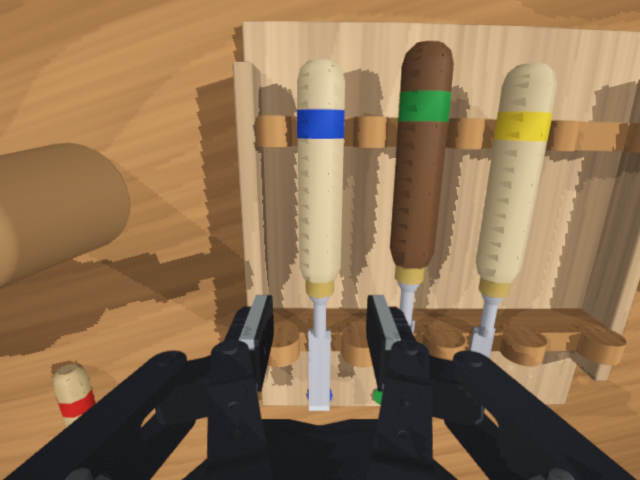

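The blue tool is seated straight in the blue cradle, with its ring at (320,124), x ≈ -0.5 mm and y ≈ -89.5 mm. Next is red.

```bash
python3 - <<'E'
from h import *; from bench import *
S=np.array([.70,-.31,0])
goto(rk(0,-.09,.29),ori()); goto(S+[0,0,.25],ori()); goto(S+[0,0,.08],ori())
print(movel(S+[0,0,.0040],vel=.08,until_force=8),read_tcp_pos(),read_contact_force())
gripper_to(.02,40); print(read_finger_gap(),read_tcp_pos(),read_contact_force())
movel(S+[0,0,.29],vel=.2)
goto(rk(0,.09,.25),ori()); goto(rk(0,.09,.12),ori())
c=wcam('w6'); z=read_tcp_pos()[2]
for b in blobs(c,(200,0,450,300),300):
    w=onplane(c,b[1],z+.0092+.0135)[0]-rk(0,.09,.12); print(b[0],'in hand',w@X*1e3,w@Y*1e3)
print(read_finger_gap(),read_t(),read_contact_force())
E
```

```text
False [ 0.70041835 -0.31021996  0.00460695] [ 0.39216258  0.05784731 -0.54469413]
0.026324692052937162 [ 0.70045915 -0.31024958  0.00488001] [-0.89689093 -0.27055384  6.20002036]
red in hand -81.95122373607087 0.2987598771541783
yellow in hand -81.30818269718793 -32.104796654798015
0.025958045022310878 29.425 [ 0.04008042  0.03094383 -1.24150326]
```

View pics/w6.png

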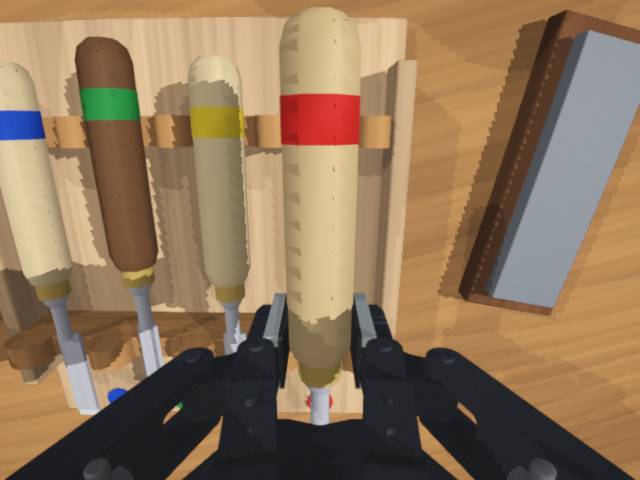

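The red tool is held straight above the red cradle, with its ring at (320,119). Lowering it.

```bash
python3 - <<'E'
from h import *; from bench import *
print(movel(rk(0,.09,.055),vel=.1,until_force=8),read_tcp_pos(),read_contact_force())
print(movel(rk(0,.09,.041),vel=.02,until_force=3),read_tcp_pos(),read_contact_force(),read_torque())
gripper_to(.042); print(read_finger_gap(),read_t())
movel(rk(0,.09,.13),vel=.12)
goto([.53,.06,.33],ori()); dwell(.2)
c=wcam('w7')
for b in blobs(c,(200,0,460,480),60):
    z=.01 if b[1][1]>250 else .0655
    w=onplane(c,b[1],z)[0]; print(b[0],b[1],'rack',(w-O)@X*1e3,(w-O)@Y*1e3,bydepth(c,b[1])[0][2])
cv2.imwrite('pics/w7c.png',cv2.resize(c['pixels'][85:325,195:455,::-1],None,fx=2.3,fy=2.3,interpolation=cv2.INTER_CUBIC))
c=camera('scene');cv2.imwrite('pics/s7.png',c['pixels'][:,:,::-1]); print(read_t())
E
```

```text
False [0.57720404 0.14740746 0.05551632] [ 0.1491842  -1.07515393 -2.62930479]
True [0.57673688 0.14730303 0.04338017] [-0.61089367  0.80760113  7.69940382] [0.03127513 0.01114328 0.04144965]
0.04160421984140026 31.1
red [403.60445682 145.5097493 ] rack -82.9873614682885 87.65971810556579 0.06693281624575503
yellow [353.74468085 145.80547112] rack -82.36419253093439 31.904078686077614 0.0664364537692963
yellow [343.5326087  311.59782609] rack 156.67221205196861 29.505989872187985 0.012492390163594047
green [299.69161677 136.41317365] rack -92.33868577894701 -28.257186152580463 0.06598520016313508
green [303.2037037  310.22222222] rack 154.52365161510284 -29.884996614963242 0.0130648366362498
blue [246.95454545 145.6969697 ] rack -82.3940911270292 -87.35933968610581 0.06667924265519148
33.1667
```

View pics/w7c.png

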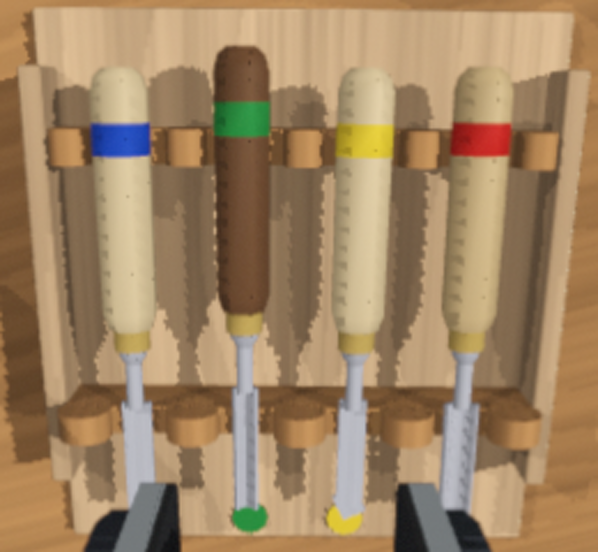

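View pics/s7.png

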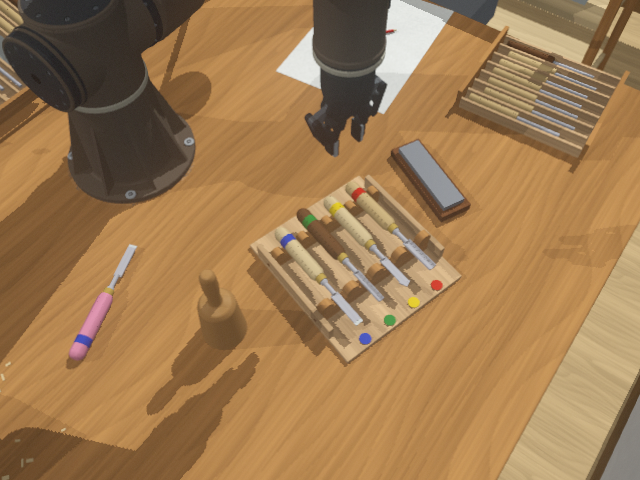

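The closing pictures show the red ring at (358,195) over the red plug's row and the blue ring at (288,240) over the blue plug's row. Both tools are level, and the bystanders haven't moved.

```bash
python3 -c "
from bench import *
hand_in(); print(read_t())"
```

```text
the job is handed in; nothing more can be done
the job is handed in; nothing more can be done
```

I swapped the two tools and handed the job in; the robot's clock read about 33 s of the 72 s allowed. I laid the red gouge on a free patch of bench, put the blue chisel in the blue cradle, then put the red gouge in the red cradle.

**Final position:** the last wrist picture puts both tools within about 1 mm of their places along the rack. Across the rack they read within about 2.5 mm, close to the calibration error. Both touched down at the expected height, their handle tops match the neighbours' at about 66–67 mm, and their handles are at the same end.

**Bystanders:** the yellow and green tools' readings did not change. The mallet, the stone and the pink look-alike look unmoved in the scene picture.

**Green tool's offset:** the green tool sits about 10 mm further back than its nominal place. It was like that at the start and I left it. I lined the swapped tools up with their nominal places, which matches the yellow tool.

No check failed. In the last wrist picture the gripper fingers hid the red and blue plugs, but the scene picture shows both clearly.

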